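Feed a glass slide into the slide printer, notched frosted end first

ROBOT

A 7-joint arm with a two-finger parallel gripper is mounted at the origin on a cart in front of the work surface, level with it; the furniture and walls round the work are solid. World frame = base frame: x ahead of the robot, y to its left, z up, the work surface at z = 0. Lengths are in m, angles in rad, forces in N, time in s.
With the tool pointing down it reaches from about 0.35 to 0.9 m from the base axis. Payload 7.2 kg.
Tool frame: the origin (TCP) lies at the very end of the fingers, on their centre line; the grasp point (between the pads) lies 19 mm behind it; y points along the fingers, x is the direction in which the jaws open and shut, and the axes are right-handed (so a half turn about y gives the same grasp; the last joint's range is limited). The gripper opens to 88 mm and grips with 3 to 60 N. Pads are 20 mm wide; open, the fingers measure 115 mm over their backs; the gripper's body (75 mm by 178 mm) begins 61 mm behind the grasp point.
Start: joints at [-1.27, 0.411, -0.013, 1.596, 0.006, 1.134, -0.082], TCP at [0.225, 0.583, 0.223] pointing down, gripper open.
Joint ranges: [-2.95, 2.95], [-0.29, 1.99], [-1.47, 1.44], [0.14, 2.54], [-1.03, 4.17], [0.13, 1.85], [-2.86, 2.86]. Speed limits (rad/s): [2.39, 2.39, 3.01, 3.01, 3.14, 3.14, 3.14].

INTERFACE

Orientations are given as a unit quaternion [w, x, y, z].
In Python, from plant import * gives the robot as it stands.
- The arm moves only by the shell command python3 -m inch 'ROWS' [OPENING]. ROWS is JSON, a list of rows, each an object with "slide": the shift along the tool's x, y, z in m, a list of three; "spin": the turn about the tool's y in rad. In form: [{"slide": [x, y, z], "spin": spin}, ...]. A call has 1 to 20 rows; each row is the pose to reach, as a shift and turn from the pose commanded when the call began, along the tool's axes at that moment; what a row does not reach only later rows make up. A row lasts 1/8 s, in which the tool goes at most 62.5 mm and 10.7 degrees, less where a joint would pass 70% of its speed; a pose out of reach is approached as far as the arm can. A call with a gripper value outside its range is refused whole. OPENING is the gripper's target within -1 to 1 (fully open at 1, half-way at 0, shut at -1), set as the call begins (- or left out, the last holds). The fingers move at their own pace and stop on an object; the grip force is fixed at half the most. Time passes only in rows, so rows that repeat a pose let the fingers close. It gives the time, the measured TCP pose, the force and the opening at its end, in the units of the state.
- observe(): the state, without advancing time (a new reading comes with each control period).
- grab_frame(name): name is "side" or "top" or "wrist"; returns (picture, depth): 400x640x3 uint8, red, green, blue; 400x640 float32, m along the optical axis (not along the pixel's ray), 0 where there is no reading.
- calibration(name): a dict with "fx", "fy", "cx", "cy" (pixels), "D" ([k1, k2, p1, p2, k3] as OpenCV has them; the pictures are not rectified), "R" (3x3) and "t" (3): a world point X has camera coordinates R X + t. Camera axes: x right, y down, z forward; pixel columns grow to the right and rows downward; lengths in m; the calibration is good to about 2 mm. A picture is of the moment at which its call begins: read the wrist's pose just before it. calibration takes no time and is no camera call; for the wrist camera it gives the pose at the moment of the call.
- sign_off(): hands the job in, once; it reports no verdict.
The state is a dict: "time_s": time; "qpos": joint angles; "joint_velocities": joint speeds; "effort": joint torques, N m; "ee_pos": TCP position; "tcp_rot": TCP orientation; "ft_force": force on the tool from outside, world axes, zero at the start; "moment": the same for the moment, N m; "finger_gap": finger opening in m.
Only numpy, scipy, OpenCV 4.12 (cv2) and the standard library are available. Lean on these libraries where they do the work, as an engineer would, in place of code of your own. Each camera call takes 0.05 s, during which the arm holds its last target.

TASK

The glass slide on the wire rest is due for its label: find its frosted end, the one with the small notched corner, carry it label side up to the slide printer, and lay it on the narrow sloping bed with the frosted end towards the slot. Push it straight into the slot until the spring stop is fully in, and finish while still holding it in there, because the spring would push it out again. Do not drop the slide on the bench, and leave the other things where they are.

Things in the scene. Friction and masses are not known exactly. Their poses are not given: they have to be found in the camera images.
- slide: deep-well glass slide 76 x 26 x 5 mm, 26 g: clear, two round wells; the last 22 mm of one end are frosted white, and one corner of that end, no other, has a square 7 mm notch. Origin: centre of the underside; x along the length to the frosted end, z up through the label face; the notch is at x +38, y -13 mm. It starts level, label up, on the rest; the frosted end may point any way
- label_end (a point): middle of the slide's frosted end, at its underside: 38 mm along the slide's x from its origin
- rest: fixed wire rest in a shallow blue tray 150 x 112 mm, rim 10 mm high. Origin: centre of the underside, z up. Two level 5 mm wires run along y at x = +28 and -28 mm, y = -43 to 43, tops 30 mm above the bench; the slide lies across them, about along x. Between the wires only the tray's floor (under 5 mm high) and ties at y = +47, -47 mm, 9 mm high
- bed: sloping head of the fixed slide printer. Origin: mouth of the slot, mid-width, on the bed's surface, 50 mm above the bench. x goes into the slot and rises 15 deg from level, y is level, to the left, z square to the bed. The bed is an aluminium tongue 13 mm wide, 8 mm thick, from x = -64 mm to the slot, free on both sides and below: the slide overhangs it 6.5 mm each side
- printer: the whole printer, white and dark grey, 125 mm deep, 100 mm wide, 110 mm high, fixed. Origin on the bench below the slot's mouth, z up. Its hood rises 28 mm square to the bed from x = 0 of the bed frame on. The slot has a flared mouth 37 mm wide and 11 mm high at x = 0 of the bed frame; from 9 mm on it is 29 mm wide, and 8 mm high above the bed
- slot_home (a point): point on the bed's surface, mid-width, 24.5 mm into the slot, which the frosted end reaches when the slide is home (label_end within 1 mm of it along the bed). Bed and slot are smooth (friction about 0.4): a slide laid on the bed and let go stays there, but one pressed down hard while it is pushed will jam
- slot_key (a point): front of a fixed steel key in the slot's right corner: 18.5 mm into the slot, filling it from 8 mm right of the middle to the right wall. The notched corner of a slide lying label up, frosted end first, passes it; any other corner stops there
- stop (a joint): travel (m) of the orange spring stop in the slot: 0 out, its face 14 mm inside the mouth, to 0.0105 fully in, at its end stop. The spring pushes back with 2 N at first and 5 N when in, so a slide let go is pushed out
- beaker: bystander: clear 50 ml beaker, 44 mm wide, 58 mm high; origin at the centre of its underside
- tape_roll: bystander: roll of tape lying flat, 78 mm wide, 19 mm high; origin at the centre of its underside
- marker_0: bystander: white felt marker with a blue cap, lying, 135 mm long; origin at the centre of its underside
- forceps_1: bystander: steel forceps lying flat, 114 mm long; origin at the centre of its underside
- clicker: bystander: chrome tally counter, 43 mm wide, 26 mm high; origin at the centre of its underside
Mind the look-alikes: they are no part of the job. Several things have the shape of the slide; the one meant has the colours described above.

How it is judged:
On the way:
1. the slide lies label up along the narrow bed, its frosted end at the slot and not yet on the spring stop (y of label_end in the frame of bed between -0.004 and 0.004 m and z of label_end in the frame of bed between -0.003 and 0.005 m and angle between the x axis of slide and the x axis of bed, either way round below 0.12 rad and angle between slide's own z axis and vertical below 0.5 rad and x of slide in the frame of bed below 0 m and x of label_end in the frame of bed between -0.03 and 0.015 m and value of joint stop below 0.002 m), for 0.1 s.
At the end, for the whole second after the job is handed in: The robot still holds the slide (at least 1 N between fingers and slide); the slide lies label up in the slot, along it within 7 degrees and centred within 4 mm, its frosted end at least 21 mm past the mouth, the spring stop in by at least 8.5 of its 10.5 mm, and the slide at rest (y of label_end in the frame of bed between -0.004 and 0.004 m and z of label_end in the frame of bed between -0.003 and 0.005 m and angle between the x axis of slide and the x axis of bed, either way round below 0.12 rad and angle between slide's own z axis and vertical below 0.5 rad and x of slide in the frame of bed below 0 m and value of joint stop above 0.0085 m and x of label_end in the frame of bed above 0.021 m and contact force between the fingers and slide above 1 N and linear speed of slide below 0.01 m/s); the arm keeps its last pose, push and grip.
It fails at once if the slide is dropped on the bench or into the tray (height (world z) of slide below 0.012 m).
It fails at once if the slide is turned label side down (angle between slide's own z axis and vertical above 1.2 rad).
It fails at once if another thing on the bench is moved more than 3 cm (distance of any of beaker, tape_roll, marker_0, forceps_1, clicker from where it was at the start of the episode above 0.03 m).
It also fails if it takes over 42 s, if anything falls off the work surface, if the arm or the gripper's body presses on something with over 40 N, if the wrist force passes 120 N, or if a joint passes its speed limit or range.

## Working session

There is one attempt and no reset: what is moved stays moved. The work goes in short steps, Python scripts to look and compute and a shell command to move; the robot and the scene stay as the last step left them, time stands still between calls to the robot, and variables do not carry over. Pictures are saved under pics/ and viewed, and the job is handed in when it is done.

```bash
ls; mkdir -p pics; python3 - <<'E'
from plant import *
import cv2,numpy as np
s=observe(); print(s)
for n in ["top","side"]:
    p,d=grab_frame(n); cv2.imwrite(f"pics/{n}0.png",p[:,:,::-1]); np.save(f"pics/{n}0_d.npy",d)
    print(n,calibration(n))
E
```

```text
pics
{'time_s': 0.0, 'qpos': array([-1.27018708,  0.41186269, -0.01273649,  1.59700025,  0.00560863,
        1.13428451, -0.08218496]), 'joint_velocities': array([-2.50595318e-05,  9.45189836e-04,  8.65040332e-04, -2.23664392e-04,
        5.07910810e-04,  1.29721497e-03,  2.84859147e-04]), 'effort': array([-4.34563617e-04, -5.87965643e+01,  6.41360488e-01, -2.91082245e+01,
       -5.39380987e-02,  1.81653304e-02,  1.39382755e-04]), 'ee_pos': array([0.22516971, 0.5825167 , 0.22185005]), 'tcp_rot': array([-0.58285647,  0.58352387,  0.39944032, -0.40028198]), 'ft_force': array([-0.31099633,  0.17806118,  0.83913607]), 'moment': array([-0.01760765, -0.01051562, -0.00037202]), 'finger_gap': 0.0878927160827591}
top {'fx': 438.3274800548632, 'fy': 438.3274800548632, 'cx': 323.78110033622306, 'cy': 201.57078304900935, 'D': array([-0.00300044,  0.        ,  0.        ,  0.        ,  0.        ]), 'R': array([[ 2.52940408e-02, -9.99679862e-01,  6.19973384e-04],
       [-9.98120571e-01, -2.52892049e-02, -5.58191823e-02],
       [ 5.58169911e-02,  7.93084486e-04, -9.98440702e-01]]), 't': array([0.06046899, 0.55967017, 1.2011721 ])}
side {'fx': 438.70651502072116, 'fy': 438.70651502072116, 'cx': 323.15958166414714, 'cy': 196.77521066303007, 'D': array([-0.11279527,  0.        ,  0.        ,  0.        ,  0.        ]), 'R': array([[-0.86412217, -0.50303316,  0.01582766],
       [-0.21826518,  0.34623272, -0.91240518],
       [ 0.45349001, -0.79188417, -0.40898199]]), 't': array([0.49739044, 0.16195719, 1.26734889])}
```

View pics/top0.png

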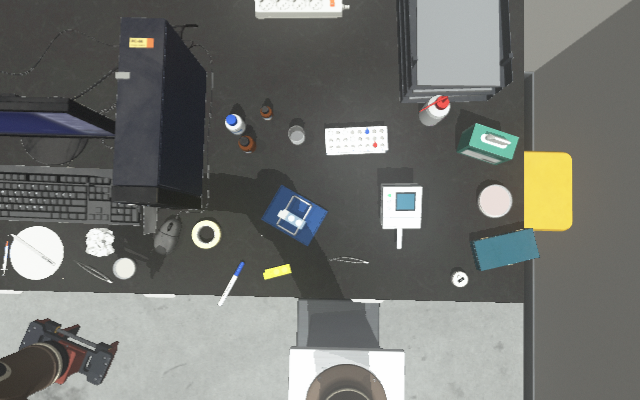

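View pics/side0.png

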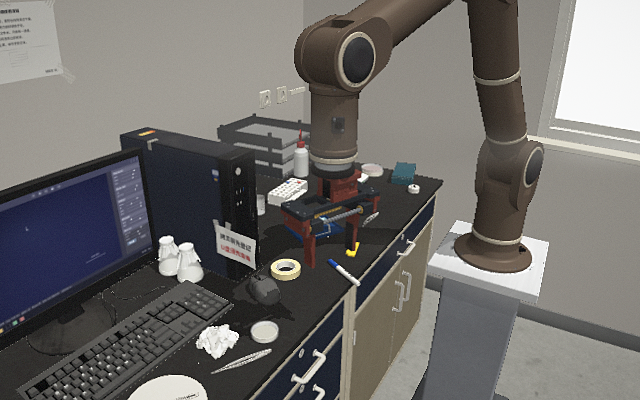

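```bash
python3 - <<'E'
import cv2
p=cv2.imread("pics/top0.png")
a=cv2.resize(p[175:255,255:335],None,fx=7,fy=7,interpolation=cv2.INTER_CUBIC)
cv2.imwrite("pics/c_tray.png",a)
a=cv2.resize(p[170:290,240:440],None,fx=4,fy=4,interpolation=cv2.INTER_CUBIC)
cv2.imwrite("pics/c_mid.png",a)
E
```

```text
(no output)
```

View pics/c_tray.png

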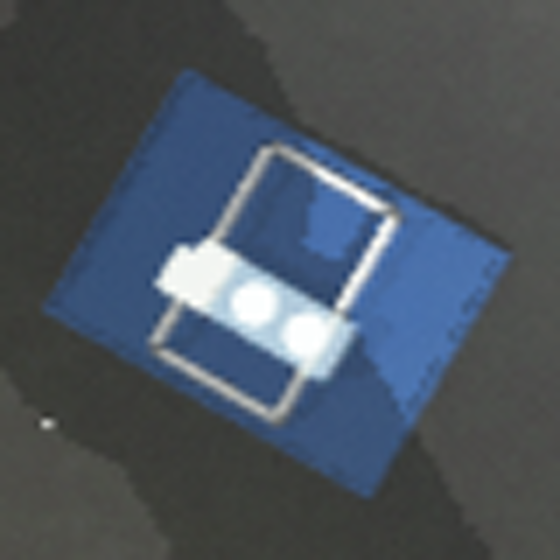

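View pics/c_mid.png

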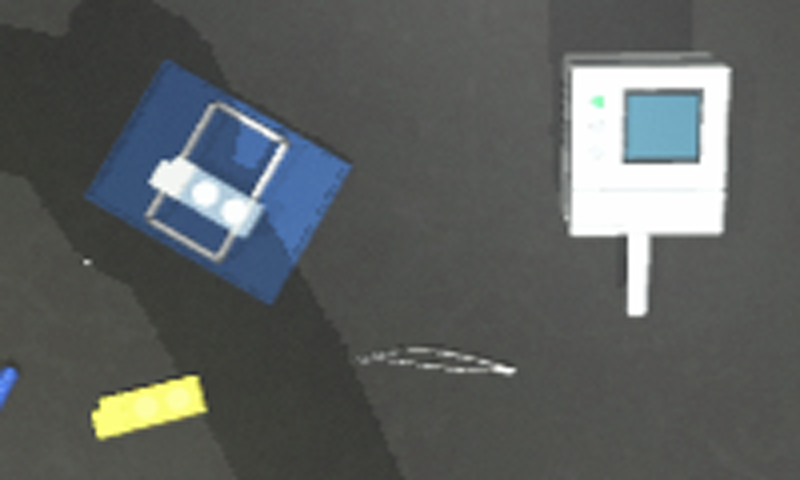

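Candidates for the slide: white or clear slide on the wire rest at (292,215), yellow slide-shaped piece at (277,271), and white rack at (357,140). The one on the rest has the frosted end (281,212), the notch (279,209) and two wells, so I choose it. The printer is at (402,205), with its bed tongue at (400,238).

```bash
cat > h.py <<'E'
from plant import *
import cv2,numpy as np
def ray(c,uv):
    K=np.array([[c['fx'],0,c['cx']],[0,c['fy'],c['cy']],[0,0,1.]])
    n=cv2.undistortPoints(np.array(uv,float).reshape(-1,1,2),K,c['D']).reshape(-1,2)
    d=np.c_[n,np.ones(len(n))]
    return -c['R'].T@c['t'], d@c['R']
def onplane(c,uv,z):
    o,d=ray(c,uv); return o+d*((z-o[2])/d[:,2])[:,None]
def at_depth(c,uv,dep):
    o,d=ray(c,uv); return o+d*np.array(dep)[:,None]
def proj(c,X):
    K=np.array([[c['fx'],0,c['cx']],[0,c['fy'],c['cy']],[0,0,1.]])
    return cv2.projectPoints(np.array(X,float).reshape(-1,1,3),cv2.Rodrigues(c['R'])[0],c['t'],K,c['D'])[0].reshape(-1,2)
def toolR():
    q=observe()['tcp_rot']
    from scipy.spatial.transform import Rotation as R
    return R.from_quat([q[1],q[2],q[3],q[0]]).as_matrix()
E
python3 - <<'E'
from h import *
np.set_printoptions(precision=4,suppress=True)
c=calibration("top"); d=np.load("pics/top0_d.npy")
print("toolR cols x,y,z\n",toolR())
names={"frost":(281,212),"tail":(303,223),"ytgt":(277,271),"bed_near":(399.5,247),"bed_far":(399.5,230),"prn_top":(404,195),"prn_front":(402,226),"prn_back":(402,186),"tower":(160,110),"tower corner":(200,200),"monitor":(50,115),"beaker":(297,134),"bottle":(435,110)}
for k,v in names.items():
    dd=d[int(v[1]),int(v[0])]; print(k,dd,at_depth(c,[v],[dd])[0])
E
```

```text
toolR cols x,y,z
 [[ 0.3604 -0.0004 -0.9328]
 [ 0.9328 -0.0013  0.3604]
 [-0.0014 -1.     -0.0001]]
frost 1.1979829 [0.5255 0.1908 0.0327]
tail 1.1928781 [0.497  0.1297 0.0362]
ytgt 1.2135674 [0.3626 0.1992 0.008 ]
bed_near 1.1919829 [ 0.4385 -0.1344  0.0336]
bed_far 1.1819316 [ 0.4847 -0.1315  0.0463]
prn_top 1.1345974 [ 0.5756 -0.1326  0.0988]
prn_front 1.1518841 [ 0.4955 -0.1326  0.077 ]
prn_back 1.1344625 [ 0.5987 -0.1268  0.1002]
tower 0.906775 [0.7213 0.4181 0.3355]
tower corner 1.205161 [0.553  0.415  0.0273]
monitor 0.9335565 [0.7117 0.6627 0.3083]
beaker 1.2357799 [0.7473 0.1549 0.0072]
bottle 1.1345723 [ 0.7973 -0.2073  0.1111]
```

```bash
python3 - <<'E'
from h import *
np.set_printoptions(precision=4,suppress=True)
s=observe();c=calibration("wrist"); Rt=toolR()
print("cam pos in tool",Rt.T@(-c['R'].T@c['t']-s['ee_pos']),"opt axis in tool",Rt.T@c['R'][2],"img right in tool",Rt.T@c['R'][0])
p,d=grab_frame("wrist"); cv2.imwrite("pics/w0.png",p[:,:,::-1])
d=np.load("pics/top0_d.npy");c=calibration("top")
# printer & tower height profile
for u in (392,):
  for v in range(184,252,3):
    X=at_depth(c,[(u,v)],[d[v,u]])[0]; print(v,X)
yy,xx=np.mgrid[0:300,0:330]; 
X=at_depth(c,np.c_[xx.ravel(),yy.ravel()],d[:300,:330].ravel())
m=(X[:,2]>0.12)&(d[:300,:330].ravel()>0)
print("tall left",X[m].min(0),X[m].max(0))
E
```

```text
cam pos in tool [-0.0003 -0.1626  0.0686] opt axis in tool [ 0.0011  0.9663 -0.2574] img right in tool [ 1.     -0.001   0.0004]
184 [ 0.6062 -0.1054  0.0708]
187 [ 0.595  -0.1002  0.1054]
190 [ 0.5871 -0.1001  0.1065]
193 [ 0.5798 -0.101   0.1016]
196 [ 0.5723 -0.1018  0.0974]
199 [ 0.5646 -0.1021  0.0961]
202 [ 0.5569 -0.1024  0.0951]
205 [ 0.5491 -0.1024  0.0958]
208 [ 0.5415 -0.1034  0.0903]
211 [ 0.5337 -0.1035  0.0904]
214 [ 0.5261 -0.1048  0.083 ]
217 [ 0.5182 -0.1043  0.0875]
220 [ 0.5104 -0.1049  0.0842]
223 [ 0.5026 -0.1052  0.0833]
226 [ 0.4948 -0.1061  0.0779]
229 [ 0.4867 -0.1192 -0.0047]
232 [ 0.4783 -0.1182  0.0022]
235 [ 0.4699 -0.1193 -0.0041]
238 [ 0.4617 -0.1182  0.0045]
241 [ 0.4532 -0.119   0.0001]
244 [ 0.445  -0.1186  0.0036]
247 [0.49   0.0737 1.2305]
250 [ 0.4281 -0.1196 -0.0012]
tall left [0.4593 0.4136 0.12  ] [1.0051 0.9057 0.3613]
```

View pics/w0.png

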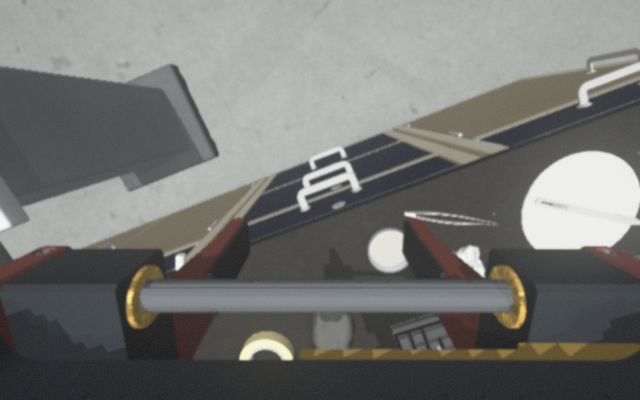

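```bash
python3 -m inch '[{"slide":[-0.04,0,-0.038],"spin":-0.15},{"slide":[-0.08,0,-0.076],"spin":-0.3},{"slide":[-0.12,0,-0.114],"spin":-0.45},{"slide":[-0.16,0,-0.152],"spin":-0.6},{"slide":[-0.2,0,-0.19],"spin":-0.75},{"slide":[-0.235,0,-0.226],"spin":-0.9},{"slide":[-0.25,0,-0.28],"spin":-1.05},{"slide":[-0.265,0,-0.33],"spin":-1.2},{"slide":[-0.28,0,-0.38],"spin":-1.35},{"slide":[-0.293,0,-0.42],"spin":-1.45},{"slide":[-0.293,0,-0.42],"spin":-1.45},{"slide":[-0.293,0,-0.42],"spin":-1.45}]'; python3 - <<'E'
from h import *
np.set_printoptions(precision=4,suppress=True)
s=observe();c=calibration("wrist"); print(s['time_s'],s['ee_pos'],s['qpos'],s['ft_force'])
p,d=grab_frame("wrist"); cv2.imwrite("pics/w1.png",p[:,:,::-1]); np.save("pics/w1_d.npy",d); np.savez("pics/w1_c.npz",**c)
p,d=grab_frame("top"); cv2.imwrite("pics/top1.png",p[:,:,::-1])
E
```

```text
time_s: 1.65
ee_pos: [0.5108, 0.1586, 0.2223]
tcp_rot: [0.172, -0.171, -0.686, 0.686]
ft_force: [-0.1, 0.5, -0.5]
finger_gap: 0.0877
1.65 [0.5108 0.1586 0.2223] [-0.4607  0.2572  0.0842  1.82   -0.025   1.0664  2.2841] [-0.1113  0.4864 -0.4949]
```

View pics/w1.png

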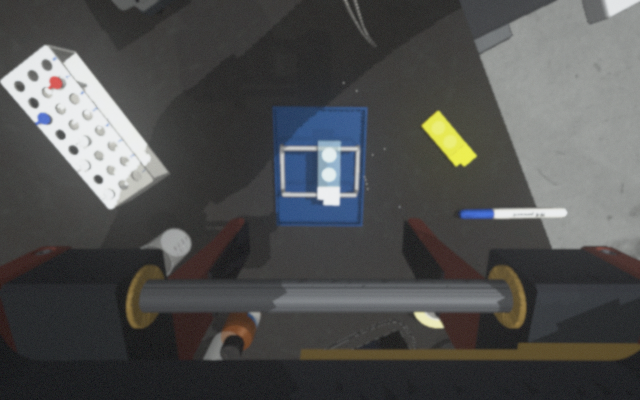

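```bash
python3 - <<'E'
from h import *
np.set_printoptions(precision=4,suppress=True)
c=dict(np.load("pics/w1_c.npz")); p=cv2.imread("pics/w1.png")
print(c['fx'],c['D'])
a=cv2.resize(p[95:240,260:385],None,fx=5,fy=5,interpolation=cv2.INTER_CUBIC); cv2.imwrite("pics/w1c.png",a)
hsv=cv2.cvtColor(p,cv2.COLOR_BGR2HSV)
# tray mask
m=cv2.inRange(hsv,(95,110,40),(125,255,255)); m[:95]=0;m[240:]=0
m=cv2.morphologyEx(m,cv2.MORPH_CLOSE,np.ones((15,15)))
cs=max(cv2.findContours(m,0,2)[0],key=cv2.contourArea); r=cv2.minAreaRect(cs); print("tray",r)
B=onplane(c,cv2.boxPoints(r),0.010); print(B, B.mean(0))
m=cv2.inRange(hsv,(80,0,110),(110,110,255)); m2=np.zeros_like(m); m2[130:215,310:348]=m[130:215,310:348]
print(cv2.countNonZero(m2))
cv2.imwrite("pics/m.png",cv2.resize(m2[95:240,260:385],None,fx=5,fy=5))
E
```

```text
305.02509193875136 [0.0059 0.     0.     0.     0.    ]
tray ((319.5, 165.5), (119.0, 93.0), 90.0)
[[0.5321 0.0631 0.01  ]
 [0.435  0.1149 0.01  ]
 [0.5012 0.2499 0.01  ]
 [0.6087 0.1925 0.01  ]] [0.5192 0.1551 0.01  ]
1745
```

View pics/w1c.png

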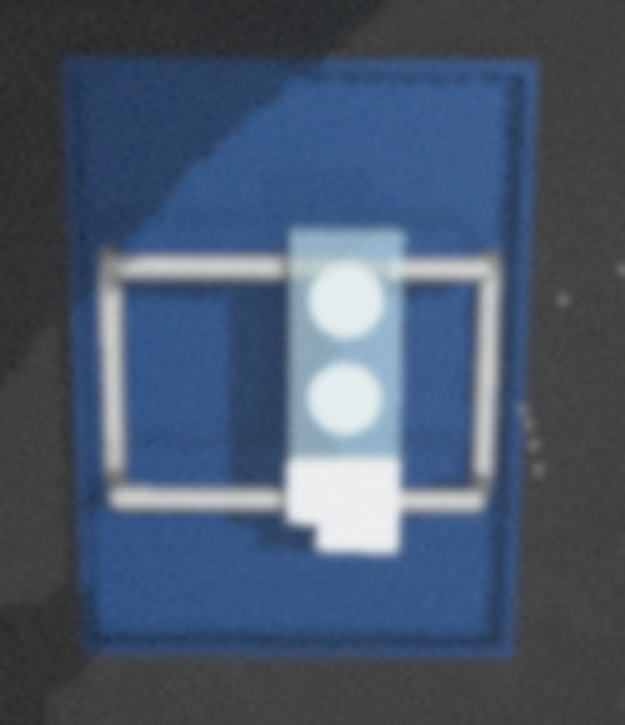

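View pics/m.png

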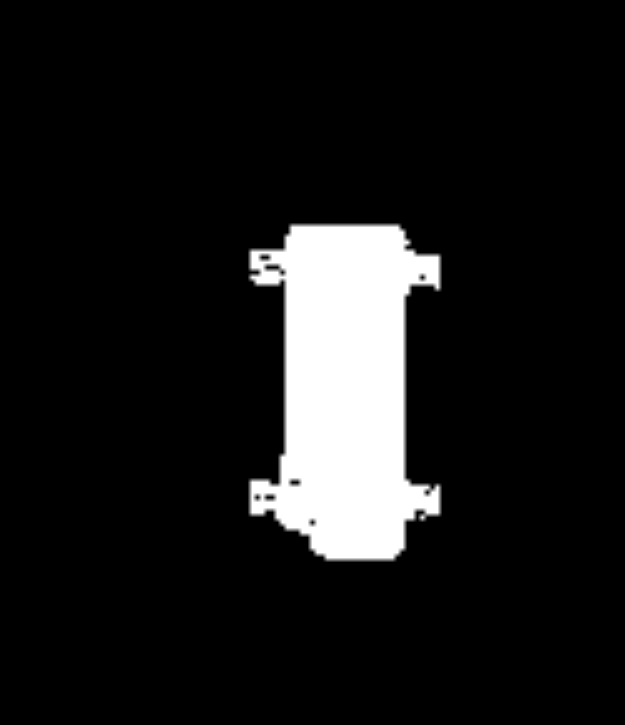

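```bash
python3 - <<'E'
from h import *
np.set_printoptions(precision=4,suppress=True)
c=dict(np.load("pics/w1_c.npz")); s=observe(); Rt=toolR()
uv=np.array([(289,228),(405,228),(400,554),(285,552)])/5.+[260,95]
X=onplane(c,uv,0.035); print(X)
tail=(X[0]+X[1])/2; fr=(X[2]+X[3])/2
print("len",np.linalg.norm(fr-tail),"w",np.linalg.norm(X[0]-X[1]),np.linalg.norm(X[2]-X[3]))
d=(fr-tail)/np.linalg.norm(fr-tail); cen=(fr+tail)/2
print("cen",cen,"yaw",np.degrees(np.arctan2(d[1],d[0])))
dt=Rt.T@d; print("slide dir in tool",dt)
for o in (0,-0.012): print(o,"shift tool",Rt.T@(cen+o*d-s['ee_pos']))
# wires in crop: y 268, 498
w=onplane(c,np.array([(345,268),(345,498)])/5+[260,95],0.0275); print("wires in tool",(w-s['ee_pos'])@Rt)
# depth at slide
dd=np.load("pics/w1_d.npy"); print(at_depth(c,[(329,197)],[dd[197,329]]))
c2=calibration("top");print(proj(c2,[cen]))
E
```

```text
[[0.503  0.1219 0.035 ]
 [0.4797 0.1343 0.035 ]
 [0.5164 0.2028 0.035 ]
 [0.5406 0.1894 0.035 ]]
len 0.07745772998063907 w 0.02637576911933797 0.027658174869454186
cen [0.5099 0.1621 0.035 ] yaw 61.307728484591614
slide dir in tool [-0.0123  0.     -0.9999]
0 shift tool [ 0.0017  0.1876 -0.0021]
-0.012 shift tool [0.0019 0.1876 0.0099]
wires in tool [[ 0.0018  0.1951  0.0266]
 [ 0.0019  0.1951 -0.0292]]
[[0.523  0.187  0.0346]]
[[291.253  217.9534]]
```

```bash
python3 -m inch '[{"slide":[0.002,0.04,0.007],"spin":0.012},{"slide":[0.002,0.08,0.007],"spin":0.012},{"slide":[0.002,0.12,0.007],"spin":0.012},{"slide":[0.002,0.15,0.007],"spin":0.012},{"slide":[0.002,0.16,0.007],"spin":0.012},{"slide":[0.002,0.16,0.007],"spin":0.012},{"slide":[0.002,0.16,0.007],"spin":0.012}]' 0.14; python3 - <<'E'
from h import *
np.set_printoptions(precision=4,suppress=True)
s=observe();c=calibration("wrist"); print(s['time_s'],s['ee_pos'],s['ft_force'],s['finger_gap'])
p,d=grab_frame("wrist"); cv2.imwrite("pics/w2.png",p[:,:,::-1])
E
```

```text
time_s: 2.62
ee_pos: [0.5072, 0.1536, 0.0639]
tcp_rot: [-0.175, 0.176, 0.685, -0.685]
ft_force: [0.2, 0.5, -0.1]
finger_gap: 0.0503
2.625 [0.5072 0.1536 0.0639] [ 0.1814  0.5371 -0.0823] 0.05025837198406459
```

View pics/w2.png

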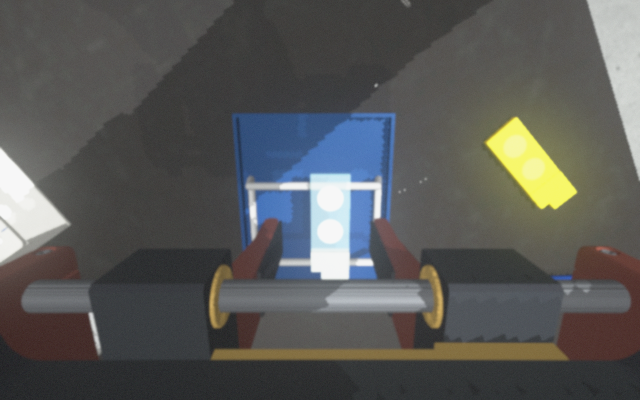

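Frosted end lies at the bottom (335,268), with the fingers straddling the slide at 262 and 390. The slide is centred at 330. Descend and close.

```bash
python3 -m inch '[{"slide":[0,0.02,0],"spin":0},{"slide":[0,0.035,0],"spin":0},{"slide":[0,0.045,0],"spin":0},{"slide":[0,0.049,0],"spin":0},{"slide":[0,0.049,0],"spin":0},{"slide":[0,0.049,0],"spin":0}]'; python3 -m inch '[{"slide":[0,0,0],"spin":0},{"slide":[0,0,0],"spin":0},{"slide":[0,0,0],"spin":0},{"slide":[0,0,0],"spin":0},{"slide":[0,0,0],"spin":0},{"slide":[0,0,0],"spin":0}]' -1
```

```text
time_s: 3.42
ee_pos: [0.5067, 0.1531, 0.014]
tcp_rot: [-0.175, 0.176, 0.685, -0.685]
ft_force: [0.5, 0.2, -0.1]
finger_gap: 0.0502
time_s: 4.18
ee_pos: [0.5064, 0.1531, 0.0138]
tcp_rot: [-0.175, 0.175, 0.685, -0.685]
ft_force: [-1.0, 0.8, 2.6]
finger_gap: 0.0255
```

```bash
python3 -m inch '[{"slide":[0,-0.01,0],"spin":0},{"slide":[0,-0.04,0],"spin":0},{"slide":[0,-0.08,0],"spin":0},{"slide":[0,-0.11,0],"spin":0},{"slide":[0,-0.11,0],"spin":0},{"slide":[0,-0.11,0],"spin":0}]'; python3 - <<'E'
from h import *
np.set_printoptions(precision=4,suppress=True)
s=observe();c=calibration("wrist"); print(s['time_s'],s['ee_pos'],s['ft_force'],s['finger_gap'])
print(toolR())
p,d=grab_frame("wrist"); cv2.imwrite("pics/w3.png",p[:,:,::-1])
cv2.imwrite("pics/w3c.png",cv2.resize(p[150:300,240:400,::-1],None,fx=4,fy=4))
p,d=grab_frame("side"); cv2.imwrite("pics/s3.png",p[:,:,::-1])
E
```

```text
time_s: 4.92
ee_pos: [0.506, 0.1529, 0.1233]
tcp_rot: [0.176, -0.175, -0.685, 0.685]
ft_force: [-0.1, 0.3, -1.4]
finger_gap: 0.0253
4.925 [0.506  0.1529 0.1233] [-0.0681  0.3361 -1.3755] 0.025293392694959244
[[-0.8768 -0.0004 -0.4808]
 [ 0.4808 -0.0001 -0.8768]
 [ 0.0003 -1.      0.0003]]
```

View pics/w3.png

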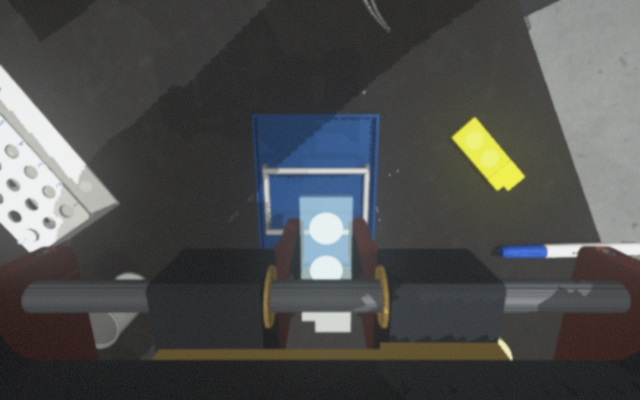

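View pics/s3.png

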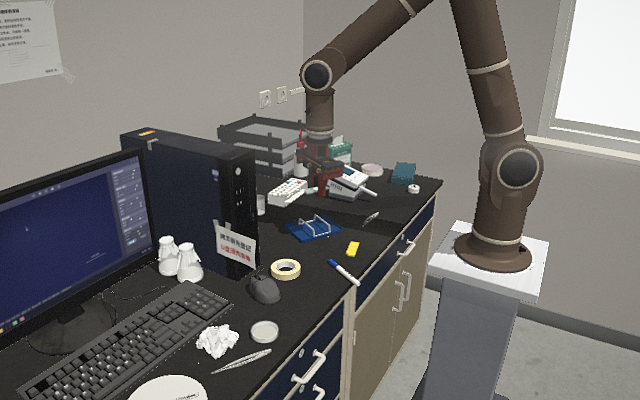

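Slide is held, wells at (326,228) and (326,268), frosted end and notch at (330,325). Now the bed pose from the top view.

```bash
python3 - <<'E'
from h import *
np.set_printoptions(precision=4,suppress=True)
c=calibration("top"); p=cv2.imread("pics/top0.png")
a=p[180:255,372:432]; cv2.imwrite("pics/prn.png",cv2.resize(a,None,fx=8,fy=8,interpolation=cv2.INTER_CUBIC))
g=cv2.cvtColor(p,cv2.COLOR_BGR2GRAY).astype(float)
# subpixel edges of tongue per row
def cross(v,thr,off):
    o=[]
    for i in range(len(v)-1):
        if (v[i]-thr)*(v[i+1]-thr)<0: o.append(off+i+(thr-v[i])/(v[i+1]-v[i]))
    return o
pts=[]
for r in range(231,247):
    e=cross(g[r,390:412],140,390); print(r,np.round(e,2)); 
    if len(e)==2: pts.append((sum(e)/2,r,e[1]-e[0]))
for u in (399,400,401): print("col",u,np.round(cross(g[240:256,u],140,240),2))
for u in (384,388,392,408,412,416,420): print("front",u,np.round(cross(g[222:235,u],140,222),2))
for r in (192,200,210,220,224): print("sides",r,np.round(cross(g[r,376:390],140,376),2),np.round(cross(g[r,412:430],140,412),2))
pts=np.array(pts); k=np.polyfit(pts[:,1],pts[:,0],1)
for r,z in ((231,.0475),(247.,.0345)):
    print(onplane(c,[(np.polyval(k,r),r)],z))
E
```

```text
231 [396.31 402.24]
232 [396.31 402.23]
233 [396.31 402.23]
234 [396.35 402.23]
235 [396.35 402.22]
236 [396.36 401.87]
237 [396.35 401.79]
238 [396.35 401.77]
239 [396.35 401.76]
240 [396.31 401.75]
241 [396.24 401.62]
242 [396.2  401.59]
243 [396.22 401.56]
244 [396.22 401.57]
245 [396.2  401.56]
246 [396.18 401.55]
col 399 [248.76]
col 400 [248.66]
col 401 [247.86]
front 384 [228.81]
front 388 [228.79]
front 392 [228.78]
front 408 [228.52]
front 412 [228.51]
front 416 [228.49]
front 420 [227.77]
sides 192 [382.15] [414.43 422.21]
sides 200 [382.17] [413.45 414.39 421.61]
sides 210 [380.55 381.86 382.03] [414.14 421.5 ]
sides 220 [381.21] [420.86]
sides 224 [380.52] [420.62]
[[ 0.482  -0.1308  0.0475]]
[[ 0.4385 -0.1323  0.0345]]
```

View pics/prn.png

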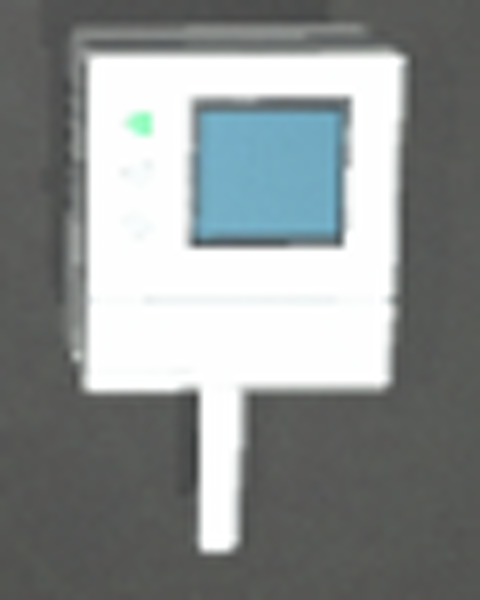

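```bash
python3 - <<'E'
from h import *
np.set_printoptions(precision=4,suppress=True)
c=calibration("top")
f=onplane(c,[(384,228.8),(392,228.78),(408,228.55),(416,228.5)],0.077); print("front",f, "normal yaw",np.degrees(np.arctan2(f[-1,0]-f[0,0],-(f[-1,1]-f[0,1]))) )
n=onplane(c,[(399.2,248.75)],0.0334); print("near",n)
print("sides front",onplane(c,[(382.3,227),(420.5,227)],0.078).round(4))
d=np.load("pics/top0_d.npy")
for r in range(229,249): 
    v=[at_depth(c,[(u,r)],[d[r,u]])[0] for u in (398,399,400)]; print(r,np.mean(v,0))
E
```

```text
front [[ 0.4869 -0.0854  0.077 ]
 [ 0.4875 -0.1064  0.077 ]
 [ 0.4892 -0.1484  0.077 ]
 [ 0.4898 -0.1694  0.077 ]] normal yaw 1.9814301129650245
near [[ 0.4337 -0.1337  0.0334]]
sides front [[ 0.4915 -0.0807  0.078 ]
 [ 0.4941 -0.181   0.078 ]]
229 [ 0.4873 -0.1301  0.0463]
230 [ 0.4846 -0.1298  0.048 ]
231 [ 0.4819 -0.1304  0.0448]
232 [ 0.4793 -0.13    0.0473]
233 [ 0.4765 -0.1303  0.0458]
234 [ 0.4738 -0.1306  0.0448]
235 [ 0.4711 -0.1308  0.0437]
236 [ 0.4684 -0.1311  0.0419]
237 [ 0.4657 -0.1314  0.0406]
238 [ 0.463  -0.1314  0.041 ]
239 [ 0.4603 -0.1312  0.0424]
240 [ 0.4575 -0.1323  0.0363]
241 [ 0.4549 -0.1317  0.0397]
242 [ 0.4521 -0.1321  0.038 ]
243 [ 0.4493 -0.1325  0.036 ]
244 [ 0.4467 -0.1322  0.0379]
245 [ 0.444  -0.1324  0.0366]
246 [ 0.4412 -0.1329  0.0341]
247 [ 0.4385 -0.1328  0.035 ]
248 [ 0.4357 -0.1332  0.0329]
```

```bash
python3 -m inch '[{"slide":[-0.005,0,0.02],"spin":0.07},{"slide":[-0.016,0,0.056],"spin":0.2},{"slide":[-0.026,0,0.09],"spin":0.33},{"slide":[-0.036,0,0.125],"spin":0.46},{"slide":[-0.046,0,0.16],"spin":0.59},{"slide":[-0.056,0,0.195],"spin":0.72},{"slide":[-0.066,0,0.23],"spin":0.85},{"slide":[-0.075,0,0.26],"spin":0.95},{"slide":[-0.08,0,0.276],"spin":1.01},{"slide":[-0.081,0,0.281],"spin":1.035},{"slide":[-0.081,0,0.281],"spin":1.035},{"slide":[-0.081,0,0.281],"spin":1.035},{"slide":[-0.081,0,0.281],"spin":1.035}]'; python3 - <<'E'
from h import *
np.set_printoptions(precision=4,suppress=True)
s=observe();c=calibration("wrist"); print(s['time_s'],s['ee_pos'],s['ft_force'],s['finger_gap'])
print(toolR())
p,d=grab_frame("wrist"); cv2.imwrite("pics/w4.png",p[:,:,::-1]); np.savez("pics/w4_c.npz",**c)
p,d=grab_frame("side"); cv2.imwrite("pics/s4.png",p[:,:,::-1])
p,d=grab_frame("top"); cv2.imwrite("pics/t4.png",p[:,:,::-1]);cv2.imwrite("pics/t4c.png",cv2.resize(p[180:270,360:450,::-1],None,fx=6,fy=6,interpolation=2))
E
```

```text
time_s: 6.65
ee_pos: [0.4425, -0.1315, 0.1236]
tcp_rot: [-0.491, 0.491, 0.509, -0.509]
ft_force: [0.0, 0.3, 0.4]
finger_gap: 0.0254
6.65 [ 0.4425 -0.1315  0.1236] [0.0462 0.3418 0.3925] 0.025432328294955113
[[-0.0359  0.     -0.9994]
 [ 0.9994  0.0002 -0.0359]
 [ 0.0002 -1.     -0.    ]]
```

View pics/w4.png

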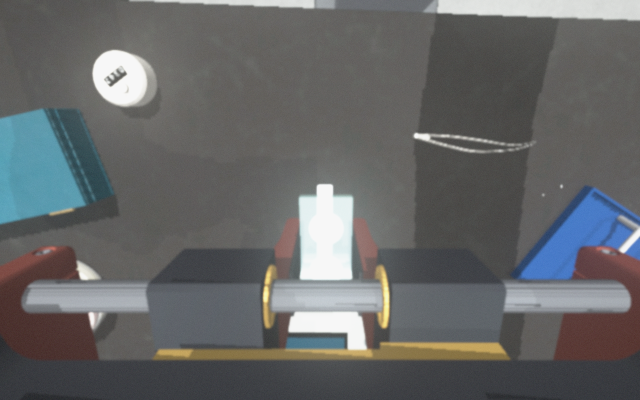

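View pics/s4.png

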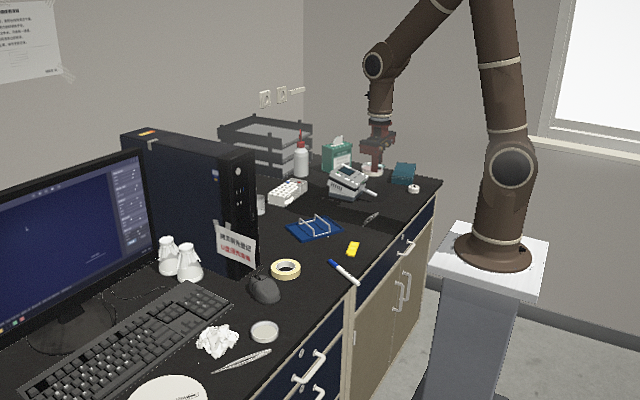

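View pics/t4c.png

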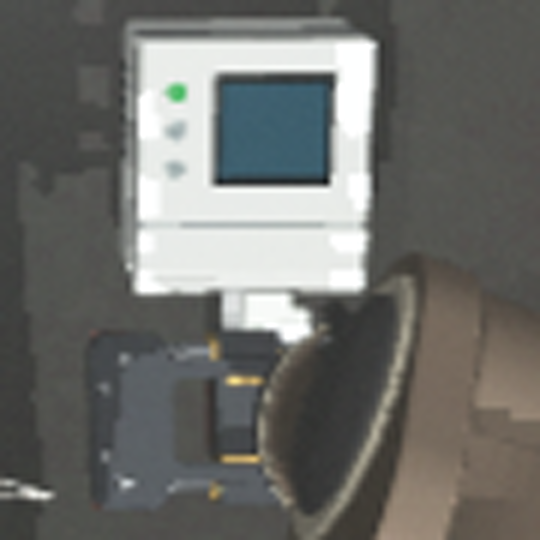

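```bash
python3 - <<'E'
from h import *
np.set_printoptions(precision=4,suppress=True)
c=dict(np.load("pics/w4_c.npz")); p=cv2.imread("pics/w4.png")
cv2.imwrite("pics/w4c.png",cv2.resize(p[175:300,270:385],None,fx=6,fy=6,interpolation=2))
g=cv2.cvtColor(p,cv2.COLOR_BGR2GRAY)
for r in (187,190,193,200,210,215): print(r,g[r,290:365])
print("tail",onplane(c,[(300,196),(353,196)],0.1448))
print("bed end",onplane(c,[(317,186),(333,186)],0.0334))
E
```

```text
187 [108 108 109 109 110 109 107 110 112 110 114 112 111 116 112 115 115 112
 111 111 114 113 113 115 115 124 170 239 247 247 247 247 247 247 247 247
 247 247 247 247 247 247 232 161 123 120 121 120 123 122 119 119 120 118
 119 114 117 121 118 117 119 116 116 116 114 113 113 113 115 114 112 111
 113 111 110]
190 [109 108 109 110 111 114 113 113 113 113 114 112 114 112 114 115 114 116
 114 115 116 116 117 116 118 127 175 241 247 247 247 247 247 247 247 247
 247 247 247 247 247 247 233 161 127 122 123 121 122 124 121 122 124 122
 123 121 119 121 121 116 116 116 118 115 114 116 115 116 115 114 116 115
 114 113 115]
193 [109 112 109 110 110 114 111 112 113 116 118 118 121 120 122 121 121 120
 121 120 123 120 122 123 123 131 181 240 247 247 247 247 247 247 247 247
 247 247 247 247 247 247 230 164 131 130 128 129 131 130 132 128 127 131
 130 129 128 128 127 126 124 122 122 116 118 117 116 117 118 115 118 113
 116 113 114]
200 [113 111 112 113 114 116 116 122 158 209 230 235 236 236 236 236 236 237
 236 236 236 236 236 236 237 238 243 247 247 247 247 247 247 247 247 247
 247 247 247 247 247
[... 182 characters left out ...]
91 225 234 237 237 237 237 237 237
 237 238 237 237 237 237 237 238 243 247 247 247 247 247 247 247 247 247
 247 247 247 247 247 247 246 242 238 238 238 239 238 238 238 238 238 237
 238 238 238 238 238 238 237 230 201 153 132 125 127 125 125 123 123 124
 122 120 120]
215 [116 116 116 118 121 116 120 122 135 181 223 234 237 237 238 238 237 238
 237 237 237 238 237 238 241 245 247 247 247 247 247 247 247 247 247 247
 247 247 247 247 247 247 247 247 247 247 245 243 240 238 239 238 238 239
 238 238 238 238 238 238 236 228 195 148 129 125 125 124 127 124 123 122
 122 121 119]
tail [[ 0.4144 -0.1456  0.1448]
 [ 0.4135 -0.12    0.1448]]
bed end [[ 0.437  -0.1397  0.0334]
 [ 0.4365 -0.126   0.0334]]
```

View pics/w4c.png

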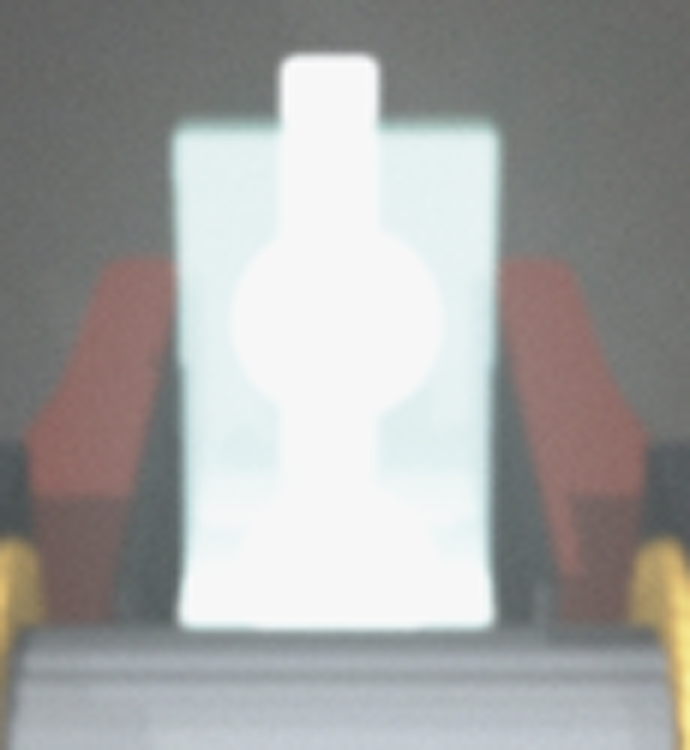

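```bash
python3 -m inch '[{"slide":[-0.0007,0.03,0],"spin":0},{"slide":[-0.0007,0.06,0],"spin":0},{"slide":[-0.0007,0.077,0],"spin":0},{"slide":[-0.0007,0.085,0],"spin":0},{"slide":[-0.0007,0.087,0],"spin":0},{"slide":[-0.0007,0.087,0],"spin":0},{"slide":[-0.0007,0.087,0],"spin":0}]'; python3 - <<'E'
from h import *
np.set_printoptions(precision=4,suppress=True)
s=observe();c=calibration("wrist"); print(s['time_s'],s['ee_pos'],s['ft_force'],s['moment'],s['finger_gap'])
p,d=grab_frame("wrist"); cv2.imwrite("pics/w5.png",p[:,:,::-1]); np.savez("pics/w5_c.npz",**c)
p,d=grab_frame("side"); cv2.imwrite("pics/s5c.png",cv2.resize(p[130:220,310:420,::-1],None,fx=6,fy=6,interpolation=2))
E
```

```text
time_s: 7.68
ee_pos: [0.4428, -0.133, 0.0372]
tcp_rot: [-0.491, 0.492, 0.509, -0.508]
ft_force: [0.1, 0.1, 0.0]
finger_gap: 0.0258
7.675 [ 0.4428 -0.133   0.0372] [0.1448 0.123  0.0393] [ 0.0438  0.0005 -0.0007] 0.02577529838996418
```

View pics/w5.png

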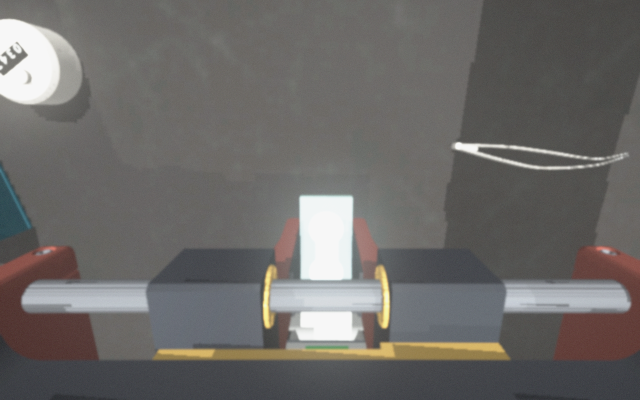

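View pics/s5c.png

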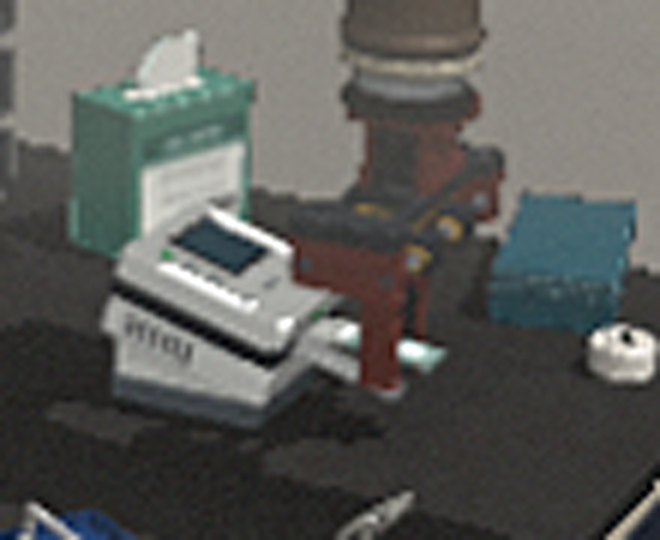

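```bash
python3 -m inch '[{"slide":[0.0007,0.002,0],"spin":0},{"slide":[0.0007,0.004,0],"spin":0},{"slide":[0.0007,0.006,0],"spin":0},{"slide":[0.0007,0.006,0],"spin":0}]'; python3 -m inch '[{"slide":[0,0.0015,0],"spin":0},{"slide":[0,0.003,0],"spin":0},{"slide":[0,0.004,0],"spin":0},{"slide":[0,0.004,0],"spin":0}]'
```

```text
time_s: 8.28
ee_pos: [0.4421, -0.1323, 0.0304]
tcp_rot: [0.492, -0.491, -0.508, 0.509]
ft_force: [0.1, -0.4, -0.3]
finger_gap: 0.0256
time_s: 8.78
ee_pos: [0.4423, -0.1323, 0.0266]
tcp_rot: [0.491, -0.491, -0.508, 0.508]
ft_force: [0.6, 0.8, -0.7]
finger_gap: 0.0257
```

```bash
python3 - <<'E'
from h import *
np.set_printoptions(precision=4,suppress=True)
s=observe();c=calibration("wrist"); print(s['time_s'],s['ee_pos'],s['ft_force'],s['moment'],s['finger_gap'])
p,d=grab_frame("wrist"); cv2.imwrite("pics/w6.png",p[:,:,::-1]); cv2.imwrite("pics/w6c.png",cv2.resize(p[175:350,260:395,::-1],None,fx=4,fy=4,interpolation=2))
p,d=grab_frame("side"); cv2.imwrite("pics/s6c.png",cv2.resize(p[130:220,310:420,::-1],None,fx=6,fy=6,interpolation=2))
E
```

```text
8.775 [ 0.4423 -0.1323  0.0266] [ 0.5639  0.8275 -0.7283] [ 0.0888 -0.003   0.034 ] 0.025689441613745367
```

View pics/w6c.png

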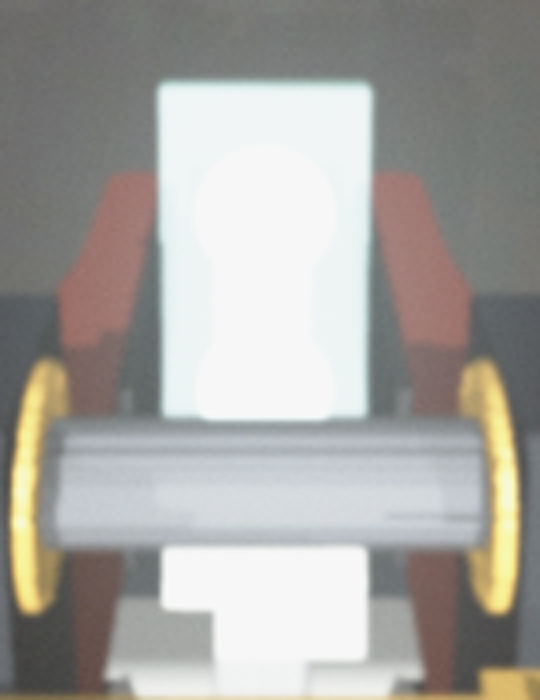

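View pics/s6c.png

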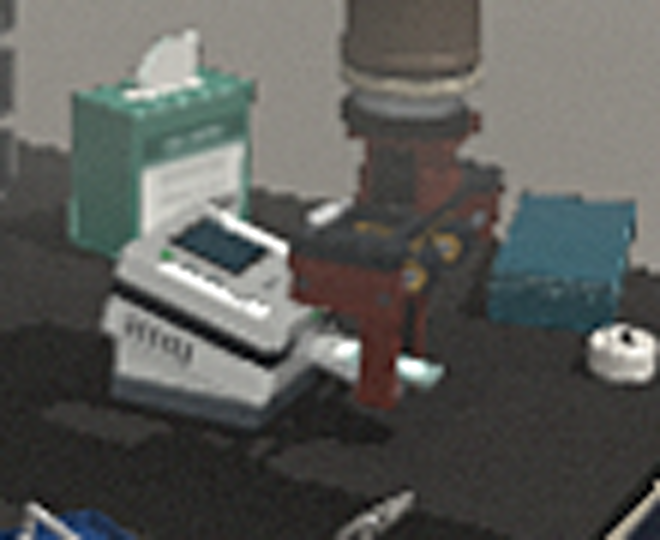

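```bash
python3 - <<'E'
import cv2,numpy as np
for n in ("w3","w5","w6"):
    g=cv2.cvtColor(cv2.imread(f"pics/{n}.png"),cv2.COLOR_BGR2GRAY)
    print(n,"tail",g[190:201,320],"front",g[322:348,345], g[322:348,335])
E
```

```text
w3 tail [ 91  91  92  91 101 112 130 152 170 181 180] front [212 213 214 212 212 212 212 213 203 176 127  88  70  67  69  71  68  70
  66  69  67  66  68  67  70  66] [213 212 213 212 212 211 212 211 204 174 129  84  72  70  70  67  69  65
  67  67  67  68  66  67  67  66]
w5 tail [125 123 124 127 145 181 220 238 243 244 244] front [247 247 247 247 247 247 247 247 247 247 247 247 247 247 247 247 247 244
 204 142 139 155 160 151 138 132] [247 247 247 247 247 247 247 247 247 247 247 247 247 247 247 247 247 240
 192 140 138 154 159 154 137 135]
w6 tail [122 123 125 127 146 181 220 238 243 244 244] front [247 247 247 247 247 247 247 247 247 247 247 247 247 247 247 247 247 242
 218 201 211 220 226 232 236 238] [247 247 247 247 247 247 247 247 247 247 247 247 247 247 247 247 247 245
 240 235 236 236 236 235 235 234]
```

```bash
python3 - <<'E'
from h import *
np.set_printoptions(precision=2,suppress=True)
c=calibration("wrist"); s=observe(); Rt=toolR()
def front(th,gx,h=0.0187):
    # top-front edge, top-tail edge, notch line ; th pitch (front up)
    out=[]
    for x in (38,31,-38):
        a=(x-gx)/1000; b=0.0025
        z=-(a*np.cos(th)-b*np.sin(th)); y=-(h+a*np.sin(th)+b*np.cos(th))
        out.append(s['ee_pos']+Rt@np.array([0,y,z]))
    return proj(c,out)[:,1]
for gx in (-9.5,-8,-11):
  for t in (-5,0,5,10,15): print(gx,t,front(np.radians(t),gx))
E
python3 - <<'E'
import cv2
p=cv2.imread("pics/w4.png"); cv2.imwrite("pics/w4d.png",cv2.resize(p[270:360,260:395],None,fx=5,fy=5,interpolation=2))
p=cv2.imread("pics/w5.png"); cv2.imwrite("pics/w5d.png",cv2.resize(p[270:360,260:395],None,fx=5,fy=5,interpolation=2))
E
```

```text
-9.5 -5 [324.98 314.92 198.23]
-9.5 0 [330.12 319.09 196.14]
-9.5 5 [334.91 322.91 194.53]
-9.5 10 [339.3  326.34 193.39]
-9.5 15 [343.22 329.32 192.71]
-8 -5 [322.85 312.73 195.27]
-8 0 [327.78 316.69 193.13]
-8 5 [332.36 320.32 191.51]
-8 10 [336.53 323.55 190.39]
-8 15 [340.24 326.34 189.75]
-11 -5 [327.1  317.1  201.16]
-11 0 [332.46 321.47 199.12]
-11 5 [337.46 325.5  197.53]
-11 10 [342.07 329.12 196.39]
-11 15 [346.2  332.3  195.67]
```

View pics/w4d.png

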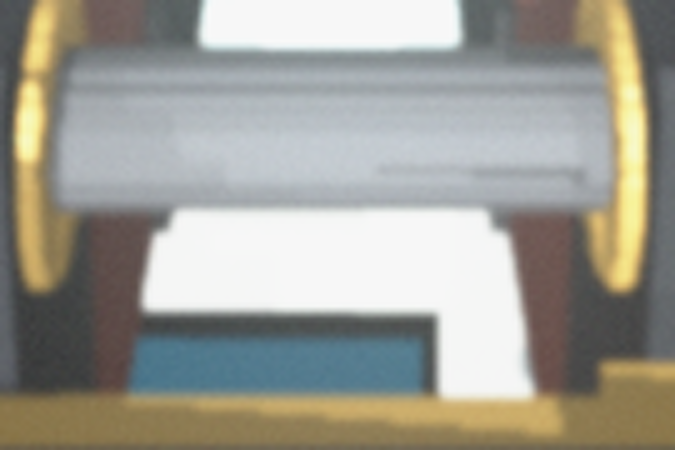

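View pics/w5d.png

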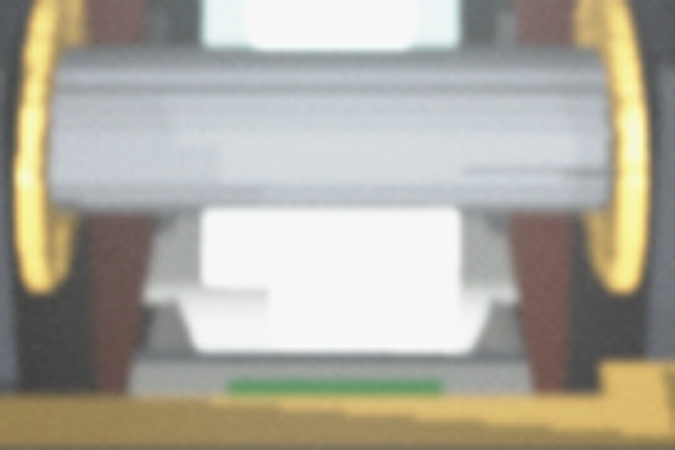

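```bash
python3 - <<'E'
from h import *
np.set_printoptions(precision=4,suppress=True)
c=calibration("wrist"); s=observe(); Rt=toolR()
p,d=grab_frame("wrist")
for v in list(range(192,280,6))+list(range(312,350,2)):
    r=[]
    for u in (318,327,345):
        X=Rt.T@(at_depth(c,[(u,v)],[d[v,u]])[0]-s['ee_pos']); r+=[X[1]*1000,X[2]*1000]
    print(v,np.round(r,1))
E
```

```text
192 [26.5 17.7 27.  17.5 25.6 17.9]
198 [-19.9  27.2 -20.5  27.4 -21.   27.5]
204 [-19.8  24.1 -20.9  24.4 -20.1  24.2]
210 [-20.5  21.2 -20.3  21.2 -20.5  21.2]
216 [-21.   18.3 -21.1  18.3 -21.3  18.4]
222 [-21.7  15.4 -21.7  15.4 -19.8  14.7]
228 [-21.5  12.2 -21.3  12.1 -21.3  12.1]
234 [-21.8   9.1 -22.8   9.6 -23.2   9.7]
240 [-22.4   6.2 -22.8   6.4 -22.1   6. ]
246 [-22.7   3.1 -22.8   3.1 -21.9   2.7]
252 [-22.9  -0.1 -22.3  -0.4 -22.3  -0.4]
258 [-23.2  -3.2 -23.6  -3.  -23.3  -3.2]
264 [-24.   -6.2 -24.7  -5.8 -23.7  -6.3]
270 [-23.1 -10.  -25.2  -8.8 -24.4  -9.3]
276 [-24.7 -12.4 -24.4 -12.6 -24.1 -12.8]
312 [-96.3  19.6 -97.7  20.6 -97.2  20.3]
314 [-26.9 -33.  -25.8 -33.9 -26.3 -33.5]
316 [-26.9 -34.3 -25.9 -35.  -25.9 -35. ]
318 [-26.5 -35.8 -26.6 -35.7 -26.4 -35.9]
320 [-26.3 -37.1 -26.3 -37.1 -26.6 -36.9]
322 [-25.8 -38.7 -26.1 -38.5 -26.2 -38.4]
324 [-25.2 -40.4 -27.4 -38.6 -27.  -39. ]
326 [-27.  -40.2 -27.8 -39.6 -26.6 -40.5]
328 [-26.  -42.2 -27.4 -41.1 -27.5 -41. ]
330 [-27.1 -42.6 -27.  -42.6 -27.2 -42.5]
332 [-26.8 -44.  -26.9 -44.  -27.5 -43.5]
334 [-27.2 -44.9 -28.  -44.3 -27.8 -44.5]
336 [-27.2 -46.2 -26.9 -46.5 -27.  -46.3]
338 [-27.6 -47.1 -28.  -46.8 -27.2 -47.5]
340 [-23.  -52.4 -22.7 -52.6 -18.8 -56. ]
342 [-23.9 -52.8 -23.7 -53.  -19.7 -56.5]
344 [-23.6 -54.4 -24.  -54.  -20.3 -57.3]
346 [-24.8 -54.6 -23.6 -55.7 -21.3 -57.7]
348 [-24.8 -55.9 -24.9 -55.8 -21.8 -58.6]
```

```bash
python3 -m inch '[{"slide":[0,0.002,0],"spin":0},{"slide":[0,0.004,-0.0005],"spin":0},{"slide":[0,0.006,-0.001],"spin":0},{"slide":[0,0.0065,-0.001],"spin":0},{"slide":[0,0.0065,-0.001],"spin":0}]'; python3 - <<'E'
from h import *
np.set_printoptions(precision=4,suppress=True)
c=calibration("wrist"); s=observe(); Rt=toolR(); print(s['ee_pos'],s['ft_force'])
p,d=grab_frame("wrist");cv2.imwrite("pics/w7.png",p[:,:,::-1])
for v in list(range(192,280,6))+list(range(314,350,2)):
    r=[]
    for u in (318,327,345):
        X=(at_depth(c,[(u,v)],[d[v,u]])[0]); r+=[X[0]*1000,X[2]*1000]
    print(v,np.round(r,1))
E
```

```text
time_s: 9.55
ee_pos: [0.4432, -0.1323, 0.0201]
tcp_rot: [0.491, -0.491, -0.508, 0.509]
ft_force: [-2.0, -0.4, 4.3]
finger_gap: 0.0256
[ 0.4432 -0.1323  0.0201] [-1.9764 -0.3858  4.2838]
192 [424.1  -0.6 423.4   1.3 423.4  -0.1]
198 [416.4  39.2 416.8  37.4 416.5  37.2]
204 [420.1  37.1 419.5  38.6 419.3  38.2]
210 [422.3  40.1 422.5  38.9 422.3  38.8]
216 [425.2  40.6 425.3  39.9 425.   39.9]
222 [428.1  41.3 428.1  40.8 427.8  40.8]
228 [431.2  41.5 431.1  41.3 430.5  42.1]
234 [433.7  43.  433.9  42.3 433.9  41.5]
240 [436.6  43.7 437.   42.5 437.   41.8]
246 [440.1  43.1 440.3  42.4 439.7  43.1]
252 [442.6  44.7 443.3  42.9 442.9  43. ]
258 [445.8  44.8 446.   44.1 445.   45.4]
264 [448.9  45.1 449.3  44.1 448.8  44.5]
270 [451.9  45.6 451.3  46.4 451.3  45.9]
276 [454.2  47.4 455.   45.8 454.1  46.9]
314 [473.9  50.3 474.   49.9 473.4  50.3]
316 [474.9  50.5 475.   50.2 473.6  51.5]
318 [475.3  51.4 476.2  50.1 475.6  50.5]
320 [476.9  50.8 476.9  50.7 476.3  51.1]
322 [477.8  51.2 477.5  51.4 477.7  50.8]
324 [479.7  50.4 478.6  51.5 478.6  51.1]
326 [479.8  51.6 480.3  50.9 479.5  51.5]
328 [480.2  52.6 480.5  52.1 480.9  51.1]
330 [482.   51.8 480.7  53.3 480.5  53.1]
332 [482.3  52.9 482.8  52.1 482.4  52.3]
334 [483.5  53.  484.   52.1 483.5  52.4]
336 [484.9  52.6 484.7  52.7 484.7  52.3]
338 [485.8  53.  485.8  52.8 485.7  52.6]
340 [486.9  53.1 486.2  53.7 486.1  53.5]
342 [488.3  52.9 487.8  53.3 488.1  52.6]
344 [488.6  53.9 488.8  53.6 487.7  54.4]
346 [493.3  50.  492.8  50.4 498.6  43.5]
348 [494.3  50.2 494.1  50.3 498.8  44.8]
```

```bash
python3 -m inch '[{"slide":[0,0.001,0],"spin":0},{"slide":[0,0.002,0],"spin":0},{"slide":[0,0.002,0],"spin":0}]'; python3 - <<'E'
from h import *
np.set_printoptions(precision=4,suppress=True)
c=calibration("wrist"); s=observe(); Rt=toolR(); print(s['ee_pos'],s['ft_force'])
p,d=grab_frame("wrist");cv2.imwrite("pics/w8.png",p[:,:,::-1])
P=[]
for v in list(range(198,280,3))+list(range(315,342,2)):
  for u in (318,327,345): P.append(at_depth(c,[(u,v)],[d[v,u]])[0])
P=np.array(P);k=np.polyfit(P[:,0],P[:,2],1);print("slope deg",np.degrees(np.arctan(k[0])),"z at .46",np.polyval(k,.46))
E
```

```text
time_s: 9.98
ee_pos: [0.4435, -0.1323, 0.0182]
tcp_rot: [-0.491, 0.491, 0.509, -0.508]
ft_force: [-1.0, 0.3, 4.6]
finger_gap: 0.0252
[ 0.4435 -0.1323  0.0182] [-0.9792  0.346   4.6447]
slope deg 14.333232613761487 z at .46 0.04639322519269559
```

```bash
python3 -m inch '[{"slide":[0,0,0],"spin":0},{"slide":[0,0,0],"spin":0},{"slide":[0,0,0],"spin":0}]' -0.1; cat > m.py <<'E'
from h import *
import sys
np.set_printoptions(precision=4,suppress=True)
O=np.array([.4956,-.1306,.05]); ps=np.radians(2.); b=np.radians(15)
bx=np.array([np.cos(b)*np.cos(ps),np.cos(b)*np.sin(ps),np.sin(b)]); by=np.array([-np.sin(ps),np.cos(ps),0]); bz=np.cross(bx,by)
B=np.c_[bx,by,bz]
n=sys.argv[1]
c=calibration("wrist"); s=observe(); Rt=toolR(); print(s['time_s'],s['ee_pos'],s['ft_force'],s['finger_gap'])
p,d=grab_frame("wrist");cv2.imwrite(f"pics/{n}.png",p[:,:,::-1]); np.save(f"pics/{n}_d.npy",d)
cv2.imwrite(f"pics/{n}c.png",cv2.resize(p[175:355,250:405,::-1],None,fx=4,fy=4,interpolation=2))
P=[]
for v in list(range(180,350,3)):
  for u in range(300,356,3):
    X=B.T@(at_depth(c,[(u,v)],[d[v,u]])[0]-O)
    P.append(X)
P=np.array(P)*1000
m=(P[:,2]>0)&(P[:,2]<14)&(P[:,0]<-3)
Q=P[m]; k=np.polyfit(Q[:,0],Q[:,2],1); print("rel slope deg",np.degrees(np.arctan(k[0])),"top z",Q[:,2].mean(),"x range",Q[:,0].min(),Q[:,0].max(),"y range",Q[:,1].min(),Q[:,1].max())
E
python3 m.py w9
```

```text
time_s: 10.4
ee_pos: [0.4433, -0.1322, 0.018]
tcp_rot: [0.491, -0.491, -0.508, 0.509]
ft_force: [-0.1, -0.4, -0.3]
finger_gap: 0.0396
10.4 [ 0.4433 -0.1322  0.018 ] [-0.0769 -0.4355 -0.3126] 0.03958620554908364
rel slope deg -0.007956246916368141 top z 5.495679300026517 x range -81.36103168139728 -4.485027797087885 y range -13.34881611893061 12.330891851254638
```

View pics/w9c.png

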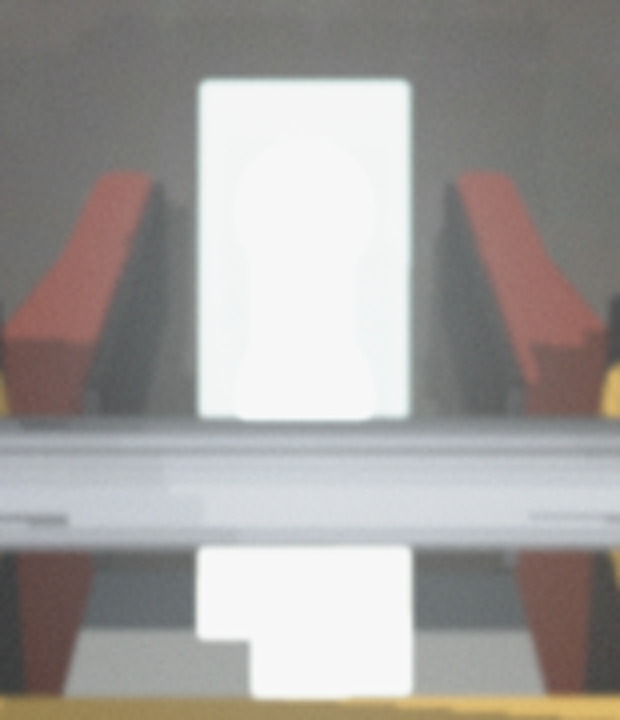

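Slide lies flat on the bed (relative slope 0°) with its frosted end at the mouth. The notch is on the right at crop (225,640), and the slide is centred between the fingers at (305). Regrip 10 mm further back.

```bash
python3 -m inch '[{"slide":[0,0.002,0.005],"spin":0},{"slide":[0,0.004,0.0097],"spin":0},{"slide":[0,0.004,0.0097],"spin":0}]'; python3 -m inch '[{"slide":[0,0,0],"spin":0},{"slide":[0,0,0],"spin":0},{"slide":[0,0,0],"spin":0},{"slide":[0,0,0],"spin":0}]' -1; python3 m.py w10
```

```text
time_s: 10.82
ee_pos: [0.4329, -0.1326, 0.0139]
tcp_rot: [0.492, -0.491, -0.508, 0.509]
ft_force: [-0.2, -0.6, 0.9]
finger_gap: 0.0394
time_s: 11.32
ee_pos: [0.4338, -0.1326, 0.0142]
tcp_rot: [-0.491, 0.491, 0.509, -0.508]
ft_force: [-0.5, -0.0, -0.2]
finger_gap: 0.0257
11.325 [ 0.4338 -0.1326  0.0142] [-0.5426 -0.007  -0.1678] 0.025677410025511674
rel slope deg 0.06645624741844043 top z 5.4116005031615355 x range -81.31809886258499 -15.548501320477028 y range -13.292634552217052 13.953821110951997
```

View pics/w10c.png

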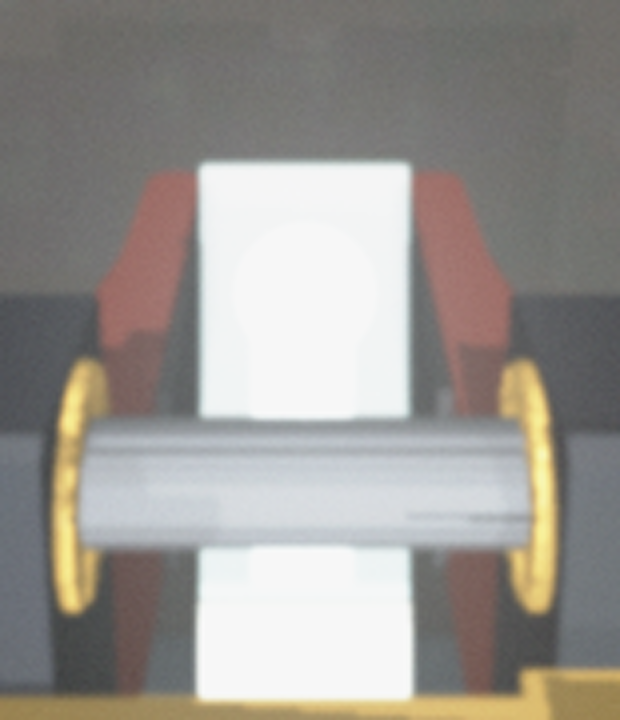

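```bash
python3 -m inch '[{"slide":[0,-0.0007,-0.0025],"spin":0},{"slide":[0,-0.0013,-0.005],"spin":0},{"slide":[0,-0.002,-0.0075],"spin":0},{"slide":[0,-0.0027,-0.01],"spin":0},{"slide":[0,-0.0027,-0.01],"spin":0}]';  python3 -m inch '[{"slide":[0,-0.0007,-0.0025],"spin":0},{"slide":[0,-0.0013,-0.005],"spin":0},{"slide":[0,-0.0017,-0.0065],"spin":0},{"slide":[0,-0.0017,-0.0065],"spin":0}]'; python3 m.py w11
```

```text
time_s: 12.0
ee_pos: [0.4442, -0.1322, 0.017]
tcp_rot: [-0.491, 0.492, 0.509, -0.508]
ft_force: [-0.0, 0.3, 1.3]
finger_gap: 0.0255
time_s: 12.5
ee_pos: [0.4502, -0.132, 0.0186]
tcp_rot: [-0.491, 0.491, 0.509, -0.508]
ft_force: [-1.4, 0.0, 1.1]
finger_gap: 0.0255
12.5 [ 0.4502 -0.132   0.0186] [-1.3702  0.0215  1.0547] 0.025481827589886517
rel slope deg 0.017120065552321193 top z 5.462962018759102 x range -64.26964942843368 -3.277651565840531 y range -13.286640237564727 14.027304955897907
```

View pics/w11c.png

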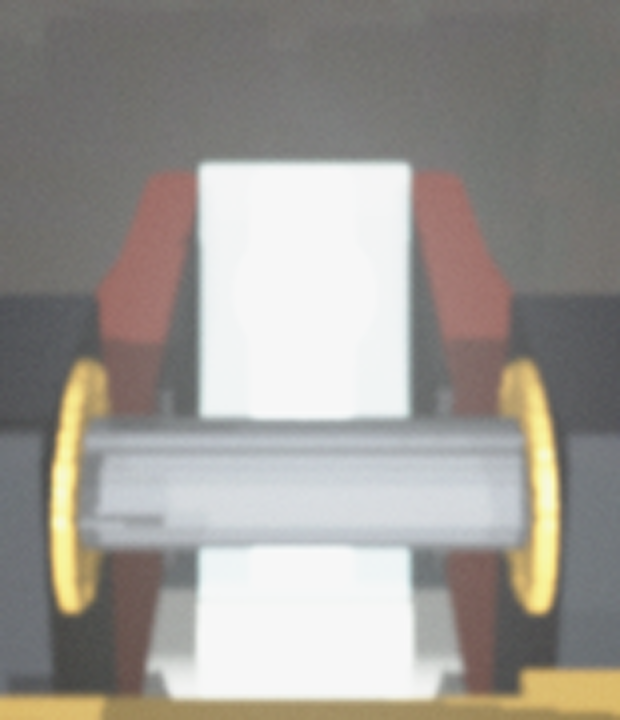

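```bash
python3 -m inch '[{"slide":[0,-0.0007,-0.0025],"spin":0},{"slide":[0,-0.0013,-0.005],"spin":0},{"slide":[0,-0.0013,-0.005],"spin":0}]';  python3 -m inch '[{"slide":[0,-0.0007,-0.0025],"spin":0},{"slide":[0,-0.0013,-0.005],"spin":0},{"slide":[0,-0.0013,-0.005],"spin":0}]'; python3 m.py w12
```

```text
time_s: 12.92
ee_pos: [0.4545, -0.1318, 0.0197]
tcp_rot: [0.492, -0.491, -0.508, 0.509]
ft_force: [-5.1, -0.1, 4.6]
finger_gap: 0.0256
time_s: 13.3
ee_pos: [0.4584, -0.1317, 0.0208]
tcp_rot: [0.492, -0.491, -0.508, 0.509]
ft_force: [-6.7, -0.9, 3.8]
finger_gap: 0.0257
13.3 [ 0.4584 -0.1317  0.0208] [-6.6729 -0.9439  3.7676] 0.02573811762778905
rel slope deg 1.2227919577202866 top z 5.2051263319547925 x range -61.3822287380222 -3.4274040223457924 y range -13.240332956138573 14.076074725544135
```

```bash
python3 - <<'E'
from h import *
import numpy as np
np.set_printoptions(precision=1,suppress=True)
O=np.array([.4956,-.1306,.05]); b=np.radians(15);ps=np.radians(2)
for n in ("w11","w12"):
    g=cv2.cvtColor(cv2.imread(f"pics/{n}.png"),cv2.COLOR_BGR2GRAY); print(n,g[208:226,310],g[208:226,327],g[208:226,345])
p,d=grab_frame("side"); cv2.imwrite("pics/s12c.png",cv2.resize(p[130:220,310:420,::-1],None,fx=6,fy=6,interpolation=2))
E
```

```text
w11 [123 122 122 123 124 127 140 182 227 242 245 245 245 245 245 245 245 245] [126 126 127 126 127 128 142 182 230 245 247 247 247 247 247 247 247 247] [125 124 125 124 126 128 143 183 226 242 245 245 245 245 245 245 245 245]
w12 [129 130 131 130 133 135 152 197 233 243 245 245 245 245 245 245 245 245] [247 247 247 247 247 247 247 247 247 247 247 247 247 247 247 247 247 247] [129 128 133 132 132 134 151 195 231 243 245 245 245 245 245 245 245 245]
```

View pics/w12c.png

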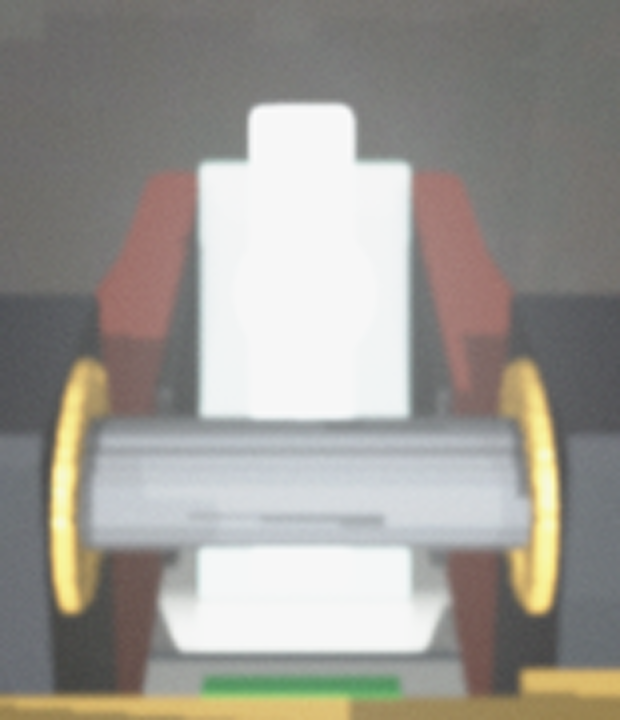

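View pics/s12c.png

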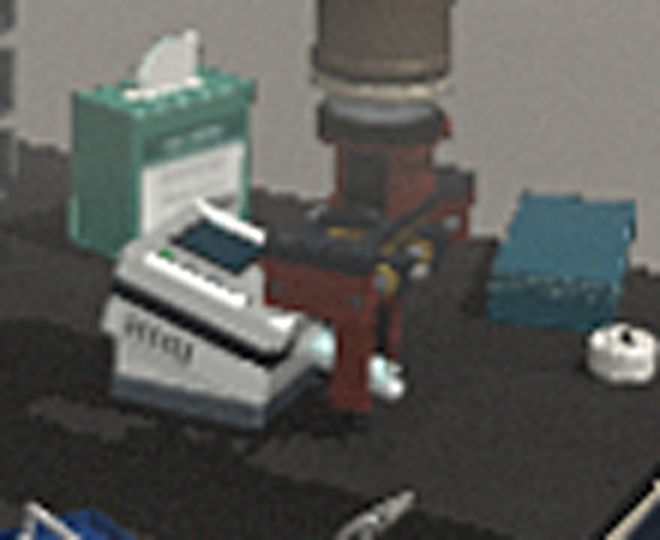

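```bash
cat > t.py <<'E'
from h import *
import sys
np.set_printoptions(precision=2,suppress=True)
O=np.array([.4956,-.1306,.05]); ps=np.radians(2.); b=np.radians(15)
bx=np.array([np.cos(b)*np.cos(ps),np.cos(b)*np.sin(ps),np.sin(b)]); by=np.array([-np.sin(ps),np.cos(ps),0]); bz=np.cross(bx,by)
B=np.c_[bx,by,bz]
s=observe(); c=calibration("wrist"); print(s['time_s'],s['ee_pos']*1000,s['ft_force'],s['finger_gap'])
p,d=grab_frame("wrist"); n=sys.argv[1]; cv2.imwrite(f"pics/{n}.png",p[:,:,::-1])
cv2.imwrite(f"pics/{n}c.png",cv2.resize(p[175:355,250:405,::-1],None,fx=4,fy=4,interpolation=2))
g=p.mean(2)
def edge(u):
    v=g[185:245,u]; i=np.argmax(np.diff(v)); t=(v[max(i-5,0)]+v[i+6])/2
    for j in range(max(i-3,0),i+4):
        if v[j]<=t<v[j+1]: return 185+j+(t-v[j])/(v[j+1]-v[j])
def plane(u,v,z):
    o,r=ray(c,[(u,v)]); o=B.T@(o-O); r=B.T@r[0]; return (o+r*((z-o[2])/r[2]))*1000
tail=np.mean([edge(u) for u in (305,308,311,341,344,347)]); tg=np.mean([edge(u) for u in (318,322,326,330,334)])
T=plane(326,tail,.005); E=plane(326,tg,0.0); print("rows",tail,tg,"tail",T,"tongue",E,"label_x",T[0]-E[0]+12,"label wristframe",T[0]+76)
g2=g[205,:]; v=int((tg+tail)/2)
def cross(row,lo,hi,thr): 
    r=g[row,lo:hi]; return [lo+i+(thr-r[i])/(r[i+1]-r[i]) for i in range(len(r)-1) if (r[i]-thr)*(r[i+1]-thr)<0]
a=cross(v,300,352,185); bb=cross(int(tail)+8,292,360,185); print("tongue edges",np.array(a),"slide edges",np.array(bb))
if len(a)>1 and len(bb)>1: print("y tongue",plane(np.mean([a[0],a[-1]]),v,0)[1],"y slide",plane(np.mean([bb[0],bb[-1]]),tail+8,.005)[1])
E
python3 t.py w13
```

```text
13.4 [ 458.4  -131.66   20.79] [-7.04 -0.93  4.48] 0.02591293538421037
rows 214.85379529752655 200.37590907304786 tail [-56.15  -0.23   5.  ] tongue [-63.19  -0.21   0.  ] label_x 19.047893848997568 label wristframe 19.853909384735942
tongue edges [311.49 338.47] slide edges [299.24 352.21]
y tongue -0.7403444966827525 y slide -0.3706922410337608
```

```bash
python3 -m inch '[{"slide":[0,-0.001,-0.002],"spin":0},{"slide":[0,-0.0017,-0.004],"spin":0},{"slide":[0,-0.002,-0.005],"spin":0},{"slide":[0,-0.002,-0.005],"spin":0}]'; python3 t.py w14
```

```text
time_s: 13.95
ee_pos: [0.4639, -0.1315, 0.0226]
tcp_rot: [0.492, -0.491, -0.508, 0.509]
ft_force: [-5.7, -1.2, -2.2]
finger_gap: 0.0253
13.95 [ 463.88 -131.49   22.63] [-5.68 -1.19 -2.23] 0.02525159319639081
rows 214.87025807087215 189.28815038905174 tail [-50.35  -0.24   5.  ] tongue [-63.11  -0.23   0.  ] label_x 24.766731355239628 label wristframe 25.651733940758618
tongue edges [311.48 338.52] slide edges [299.16 352.37]
y tongue -0.7457720899140238 y slide -0.3628227916838276
```

View pics/w14c.png

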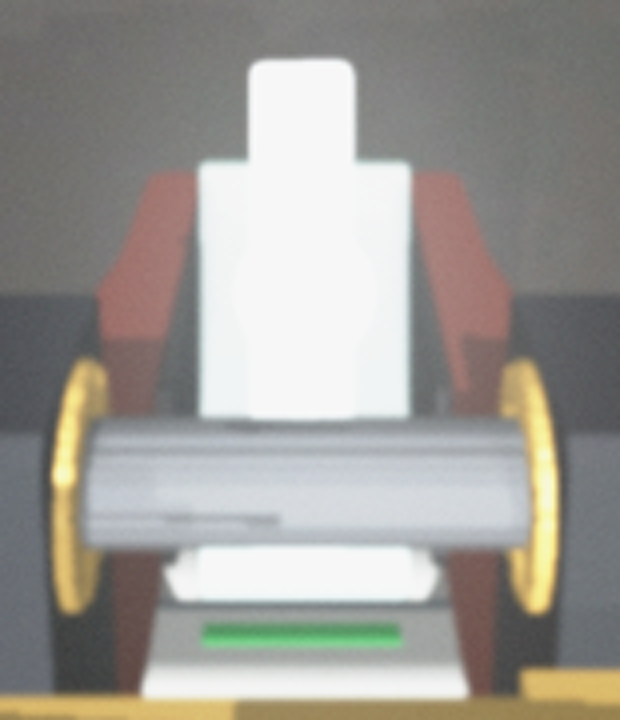

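```bash
python3 -m inch '[{"slide":[0,0,-0.0007],"spin":0},{"slide":[0,0,-0.0015],"spin":0},{"slide":[0,0,-0.0015],"spin":0},{"slide":[0,0,-0.0015],"spin":0}]'; python3 t.py w15
```

```text
time_s: 14.5
ee_pos: [0.464, -0.1314, 0.0223]
tcp_rot: [0.493, -0.49, -0.507, 0.509]
ft_force: [-9.0, -1.0, -1.5]
finger_gap: 0.0255
14.5 [ 464.01 -131.4    22.34] [-9.02 -1.05 -1.46] 0.02551221254477119
rows 214.71353757956828 189.2690418000164 tail [-50.35  -0.19   5.  ] tongue [-63.04  -0.16   0.  ] label_x 24.686855545420613 label wristframe 25.647478014606257
tongue edges [311.45 338.28] slide edges [299.22 352.28]
y tongue -0.7487957710655612 y slide -0.31367889627305484
```

```bash
python3 -m inch '[{"slide":[0,0,0],"spin":0},{"slide":[0,0,0],"spin":0},{"slide":[0,0,0],"spin":0},{"slide":[0,0,0],"spin":0},{"slide":[0,0,0],"spin":0},{"slide":[0,0,0],"spin":0}]'; python3 t.py w16; python3 - <<'E'
from h import *
np.set_printoptions(precision=4,suppress=True)
c=calibration("wrist"); p,d=grab_frame("wrist"); P=[]
for v in range(218,278,3):
  for u in (305,345): P.append(at_depth(c,[(u,v)],[d[v,u]])[0])
P=np.array(P);k=np.polyfit(P[:,0],P[:,2],1);print("slope",np.degrees(np.arctan(k[0])),"top z at .46",np.polyval(k,.46))
p,d=grab_frame("top"); cv2.imwrite("pics/t16.png",p[:,:,::-1])
E
```

```text
time_s: 15.3
ee_pos: [0.464, -0.1314, 0.0223]
tcp_rot: [0.493, -0.49, -0.507, 0.509]
ft_force: [-9.4, -1.2, -0.8]
finger_gap: 0.0258
15.3 [ 464.   -131.43   22.32] [-9.45 -1.22 -0.75] 0.025824600999086237
rows 214.72387961061804 189.27438896193212 tail [-50.35  -0.19   5.  ] tongue [-63.04  -0.16   0.  ] label_x 24.689193257671548 label wristframe 25.652662578625723
tongue edges [311.45 338.28] slide edges [299.2  352.28]
y tongue -0.7500917449091886 y slide -0.3201615714518697
slope 15.43976222654967 top z at .46 0.04599562966919711
```

View pics/t16.png

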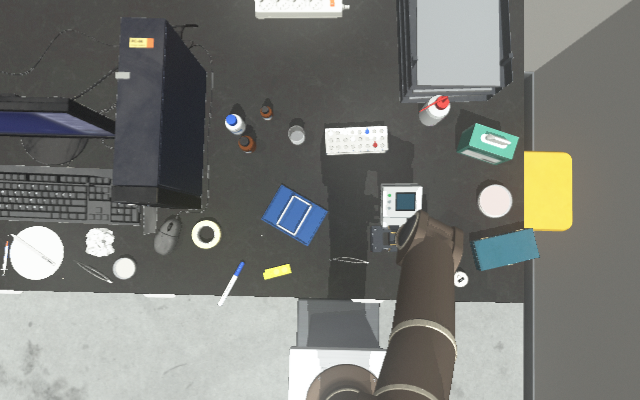

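Everything is steady: the slide is home against the end stop and still gripped. The bystanders sit at the same pixels as at the start: beaker (297,134), tape (206,234), marker (232,283), forceps (350,260), clicker (460,279). Handing in.

```bash
python3 -c "
from plant import *
print(sign_off())"
```

```text
the job is handed in; nothing more can be done
None
```

The slide is in the printer slot, label up and frosted end first, pushed against the stop, and the gripper was still holding it when I handed in at about 15.4 s. I picked it off the rest, turned it 59° and let it pivot in the jaws until it lay flat on the sloping bed. I then released it, gripped it again about 10 mm further back and pushed it in along the bed.

**Last checks:**
- **Depth:** the frosted end measured 24.7 mm past the mouth, taking the end of the bed as reference; home is 24.5 mm. Using the wrist camera's absolute position it came out at 25.7 mm, about 1 mm apart, which is within the calibration error.
- **Stop:** I could not see it directly. A further 1.5 mm of commanded push raised the force from about 6 N to 9 N without moving the slide, so I took the stop to be fully in.
- **Alignment:** the slide sat about 0.4 mm off the bed's centre line. Its slope was 15.4° against the bed's 15°.
- **Steadiness:** the position did not change over the last 0.75 s, with the fingers closed on the slide at 25.8 mm.
- **Other things:** in the top view, the beaker, tape, marker, forceps and clicker looked to be where they started.

**Measurement that disagreed:** partway through the push, one reading suggested the slide had slipped in the grip. It had picked up the end of the bed instead of the slide's tail, and the corrected measurement showed no slip.

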